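# Sweep the loose bottle caps into the metal pen

## Task

Clear the bench for the next delivery: with your fingers, gently sweep the three loose bottle caps along the bench top into the three-sided metal pen, until each lies flat, wholly inside past the mouth line. Only push them: do not pinch, squeeze or lift any cap, leave the jar, the tape roll and the bottle where they stand, and finish with the hand clear of everything.

Things in the scene. Friction and masses are not known exactly. Their poses are not given: they have to be found in the camera images.
- pen: Fixed pen of bare sheet-metal walls 30 mm high, 4 mm thick, no floor or step; inside 150 mm wide, 110 deep. The open side (mouth) faces roughly the robot's right; two 40 mm wings flare out there by 0.6 rad. Origin: middle of the mouth line (joins the side walls' front edges, where the wings begin), at bench height; x points into the pen (back wall at x = 110), y along the mouth (side walls at y = +-75), z up.
- cap1_center (a point): One of three identical loose bottle caps: a plain white ribbed plastic disc, 38 mm in diameter, 18 mm high, about 20 g, lying flat on the grey bench. The point is its centre, 9 mm above the bench. It slides when pushed lightly (under 1 N) from the side.
- cap2_center (a point): One of three identical loose bottle caps: a plain white ribbed plastic disc, 38 mm in diameter, 18 mm high, about 20 g, lying flat on the grey bench. The point is its centre, 9 mm above the bench. It slides when pushed lightly (under 1 N) from the side.
- cap3_center (a point): One of three identical loose bottle caps: a plain white ribbed plastic disc, 38 mm in diameter, 18 mm high, about 20 g, lying flat on the grey bench. The point is its centre, 9 mm above the bench. It slides when pushed lightly (under 1 N) from the side.
- jar: Bystander, to be left alone: a small glass jar with a white lid standing upright among the caps, 32 mm in diameter, 45 mm high, 60 g. Origin at the centre of its underside, z up.
- tape: Bystander, to be left alone: a roll of white paper tape lying flat, 70 mm in outer diameter, 30 mm high, between the caps and the robot base. Origin at the centre of its underside, z up.
- flask: Bystander, to be left alone: a capped clear plastic sample bottle with a paper label, standing upright to the right of the work, 68 mm in diameter, 160 mm high, 450 g. Origin at the centre of its underside, z up.

How it is judged (in metres and radians):
At the end, for the whole second after the job is handed in: The centre of every cap is at least 17 mm past the mouth line, between the side walls and before the back wall of the pen, less than 14 mm above the bench (lying flat, not stacked), at rest; jar, tape roll and bottle upright and within 20 mm of where they stood (x of cap1_center in the frame of pen between 0.017 and 0.112 m and y of cap1_center in the frame of pen between -0.077 and 0.077 m and height (world z) of each of cap1_center, cap2_center, cap3_center below 0.014 m and linear speed of each of cap1, cap2, cap3 below 0.02 m/s and x of cap2_center in the frame of pen between 0.017 and 0.112 m and y of cap2_center in the frame of pen between -0.077 and 0.077 m and x of cap3_center in the frame of pen between 0.017 and 0.112 m and y of cap3_center in the frame of pen between -0.077 and 0.077 m and distance of each of jar, tape, flask from where it was at the start of the episode below 0.02 m and angle between each of jar, tape, flask's own z axis and vertical below 0.3 rad); the robot touches nothing.
It fails at once if a cap is lifted off the bench (centre over 35 mm high) (height (world z) of any of cap1_center, cap2_center, cap3_center above 0.035 m).
It fails at once if a cap is pinched, squeezed or pressed hard (over 15 N from the fingers) (contact force between any of cap1, cap2, cap3 and the fingers above 15 N).
It fails at once if the jar is pushed away (20 mm) or tipped (distance of jar from where it was at the start of the episode above 0.02 m or angle between jar's own z axis and vertical above 0.3 rad).
It fails at once if the tape roll is pushed away (20 mm) or tipped (distance of tape from where it was at the start of the episode above 0.02 m or angle between tape's own z axis and vertical above 0.3 rad).
It fails at once if the bottle is pushed away (20 mm) or tipped (distance of flask from where it was at the start of the episode above 0.02 m or angle between flask's own z axis and vertical above 0.3 rad).
It also fails if it takes over 72 s, if anything falls off the work surface, if the arm or the gripper's body presses on something with over 40 N, if the wrist force passes 120 N, or if a joint passes its speed limit or range.

## Robot

A 6-joint arm with a two-finger parallel gripper is mounted at the origin on the work surface. World frame = base frame: x ahead of the robot, y to its left, z up, the work surface at z = 0. Lengths are in mm, angles in rad, forces in N, time in s.
With the tool pointing down it reaches from about 350 to 975 mm from the base axis. Payload 7.1 kg.
Tool frame: the origin (TCP) lies at the very end of the fingers, on their centre line; the grasp point (between the pads) lies 19 mm behind it; x points along the fingers, z is the direction in which the jaws open and shut, and the axes are right-handed (so a half turn about x gives the same grasp; the last joint's range is limited). The gripper opens to 88 mm and grips with 3 to 60 N. Pads are 20 mm wide; open, the fingers measure 115 mm over their backs; the gripper's body (75 mm by 178 mm) begins 61 mm behind the grasp point.
Start: joints at [-1.327, 0.423, 1.63, -0, 1.089, -0.019], TCP at [162.385, -603.52, 222.675] pointing down, gripper open.
Joint ranges: [-3, 3], [-0.9, 2.11], [0.09, 2.58], [-1.31, 4.45], [0.11, 2.69], [-2.54, 2.54]. Speed limits (rad/s): [2.39, 2.39, 3.01, 3.14, 3.14, 3.14].

## Interface

Orientations are given as a rotation vector (axis times angle).
In Python, from workcell import * gives the robot as it stands.
- The arm moves only by the shell command python3 -m crank 'ROWS'. ROWS is JSON, a list of rows, each a list of 3 entries, a list of its own where there are three numbers: the shift along the tool's x, y, z in cm, then the turn, a rotation vector about the tool's x, y, z in degrees, then the finger opening in cm, from 0 to 8.78. In form: [[[dx, dy, dz], [rx, ry, rz], claw], ...]. A call has 1 to 5 rows; each row shifts and turns the commanded pose from where the row before left it, along the tool's axes as they then stand; what a row does not reach is not made up. A row lasts 1/8 s, in which the tool goes at most 62.5 mm and 10.7 degrees, less where a joint would pass 70% of its speed; a pose out of reach is approached as far as the arm can. A call with a gripper value outside its range is refused whole. The fingers move at their own pace and stop on an object; the grip force is fixed at half the most. Time passes only in rows, so rows that do not move let the fingers close. It gives the time, the measured TCP pose, the force and the opening at its end, in the units of the state.
- get_obs(): the state, without advancing time (a new reading comes with each control period).
- get_image(name): name is "scene" or "top" or "wrist"; returns a dict with "pixels" (420x560x3 uint8, red, green, blue), "mtx" (3x3 intrinsics, pixels), "view" (4x4, takes a point from world to camera coordinates). Camera axes: x right, y down, z forward; pixel columns grow to the right and rows downward; lengths in mm; the calibration is good to about 2 mm. A picture is of the moment at which its call begins. There is no depth.
- close_job(): hands the job in, once; it reports no verdict.
The state is a dict: "t": time; "qpos": joint angles; "qvel": joint speeds; "joint_torque": joint torques, N m; "ee_pos": TCP position; "orientation": TCP orientation; "ft_force": force on the tool from outside, world axes, zero at the start; "moment": the same for the moment, N m; "width": finger opening in mm.
Only numpy, scipy, OpenCV 4.12 (cv2) and the standard library are available. Lean on these libraries where they do the work, as an engineer would, in place of code of your own. Each camera call takes 0.05 s, during which the arm holds its last target.

## Working session

There is one attempt and no reset: what is moved stays moved. The work goes in short steps, Python scripts to look and compute and a shell command to move; the robot and the scene stay as the last step left them, time stands still between calls to the robot, and variables do not carry over. Pictures are saved under pics/ and viewed, and the job is handed in when it is done.

```bash
ls; mkdir -p pics; python3 - <<'E'
from workcell import *
import cv2
print(get_obs())
for n in ("scene","top","wrist"):
    d=get_image(n); cv2.imwrite(f"pics/{n}0.png",d["pixels"][:,:,::-1]); print(n,d["mtx"].round(1).tolist(),d["view"].round(3).tolist())
E
```

```text
pics
{'t': 0.0, 'qpos': array([-1.32701902e+00,  4.23862405e-01,  1.63069053e+00,  3.94821998e-05,
        1.08859922e+00, -1.90030871e-02]), 'qvel': array([-0.00022086, -0.00294463,  0.00084416, -0.00049955, -0.00183091,
        0.0002095 ]), 'joint_torque': array([ 2.65802788e-03, -5.44619286e+01, -2.73671150e+01,  6.46269880e-02,
        2.27436551e-02, -9.62863146e-05]), 'ee_pos': array([ 162.25196003, -602.9907432 ,  221.88803051]), 'orientation': array([ 1.01449398,  1.32334435, -1.01282874]), 'ft_force': array([-0.31224692,  0.16957919, -1.21427803]), 'moment': array([-0.05081791,  0.02241487,  0.03070658]), 'width': 87.44793331132126}
scene [[541.9, 0.0, 285.3], [0.0, 541.9, 202.3], [0.0, 0.0, 1.0]] [[-0.576, 0.818, 0.002, 362.511], [0.676, 0.477, -0.562, -266.913], [-0.461, -0.322, -0.827, 1273.286], [0.0, 0.0, 0.0, 1.0]]
top [[427.7, 0.0, 267.9], [0.0, 427.7, 210.2], [0.0, 0.0, 1.0]] [[0.002, -1.0, -0.03, -95.314], [-0.985, 0.004, -0.175, 490.155], [0.175, 0.03, -0.984, 836.102], [0.0, 0.0, 0.0, 1.0]]
wrist [[350.8, 0.0, 276.3], [0.0, 350.8, 211.2], [0.0, 0.0, 1.0]] [[0.26, -0.966, -0.0, -625.63], [-0.936, -0.252, 0.246, -30.861], [-0.237, -0.063, -0.969, 388.542], [0.0, 0.0, 0.0, 1.0]]
```

View pics/scene0.png

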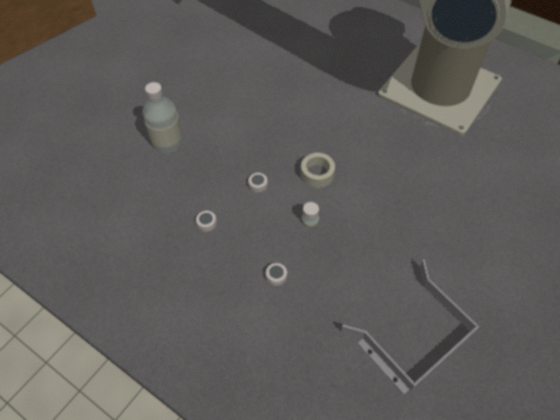

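View pics/top0.png

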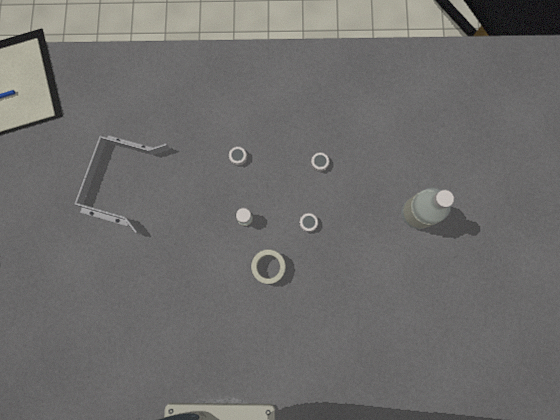

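View pics/wrist0.png

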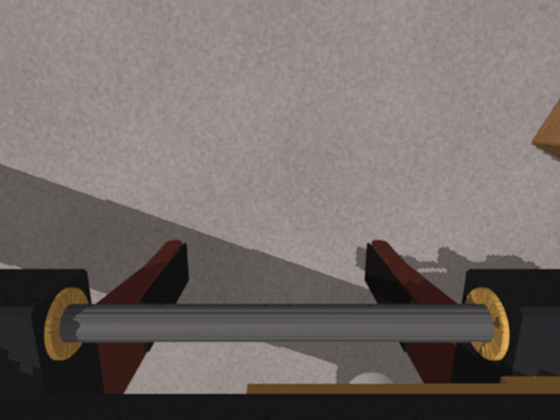

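The scene view shows caps near (206,220), (258,181) and (276,273), the jar at (311,213), the tape at (318,169), the bottle at (162,130) and the pen lower right. In the top view the caps are near (238,155), (320,161) and (309,222), the jar at (243,215), the tape at (268,267) and the bottle at about (425,210). The pen's front edges are near (150,148) and (128,217). The wrist view shows only the fingers and bare bench. Next I measure.

```bash
cat > h.py <<'E'
from workcell import *
import cv2, numpy as np
def ray(d,u,v,z):
    R=d["view"][:3,:3];t=d["view"][:3,3];c=-R.T@t
    w=R.T@np.linalg.solve(d["mtx"],[u,v,1.]); return c+w*(z-c[2])/w[2]
def blobs(d,lo=165,amin=40,amax=3000):
    p=d["pixels"]; m=(p.min(2)>lo).astype(np.uint8)*255
    cs,_=cv2.findContours(m,cv2.RETR_EXTERNAL,cv2.CHAIN_APPROX_NONE)
    return [(cv2.minEnclosingCircle(c),cv2.contourArea(c)) for c in cs if amin<cv2.contourArea(c)<amax]
E
python3 - <<'E'
from h import *
for n in("top","scene"):
    d=get_image(n)
    for ((u,v),r),a in blobs(d,150):
        print(n,round(u),round(v),round(r,1),a,ray(d,u,v,18).round(1))
    if n=="top":
        c=d["pixels"][100:280,50:350,::-1]; cv2.imwrite("pics/c.png",cv2.resize(c[20:150,10:150],None,fx=5,fy=4.6,interpolation=2))
    else:
        cv2.imwrite("pics/s.png",cv2.resize(d["pixels"][240:400,320:490,::-1],None,fx=4,fy=3.7,interpolation=2))
E
```

```text
top 218 410 53.6 848.0 [97.2  0.8 18. ]
top 268 266 16.5 804.5 [377.2 -95.1  18. ]
top 308 222 8.9 220.0 [ 469.5 -179.5   18. ]
top 104 216 11.6 70.0 [483.3 255.1  18. ]
top 242 214 7.1 137.5 [485.2 -41.5  18. ]
top 444 198 8.8 205.5 [ 518.8 -464.9   18. ]
top 320 160 8.7 202.0 [ 602.2 -206.    18. ]
top 237 155 8.5 196.5 [616.1 -27.9  18. ]
top 128 142 26.1 62.5 [646.2 213.3  18. ]
top 80 38 15.2 149.0 [900.5 339.3  18. ]
top 148 37 15.8 166.0 [899.  182.1  18. ]
top 114 38 15.7 148.5 [899.1 261.   18. ]
top 216 36 15.7 158.0 [900.   23.1  18. ]
top 320 34 16.2 122.5 [ 898.4 -212.5   18. ]
top 285 35 16.2 176.0 [ 898.5 -133.4   18. ]
top 250 35 15.8 155.5 [899.9 -54.7  18. ]
top 355 34 16.2 167.0 [ 898.2 -291.6   18. ]
top 426 33 16.8 186.5 [ 897.9 -449.1   18. ]
top 390 34 16.6 164.5 [ 898.  -370.9   18. ]
top 15 19 18.1 230.0 [951.6 497.7  18. ]
top 48 17 20.0 361.0 [953.2 418.5  18. ]
top 115 18 20.9 478.0 [950.  260.9  18. ]
top 82 12 16.2 230.0 [965.  339.5  18. ]
top 182 17 20.9 673.0 [948.2 103.1  18. ]
top 149 17 21.3 821.5 [949.7 181.2  18. ]
top 216 16 20.9 683.0 [949.3  24.2  18. ]
top 286 15 20.9 859.0 [ 948.7 -134.6   18. ]
top 251 15 20.5 807.0 [950.3 -55.4  18. ]
top 466 15 15.9 169.0 [ 941.1 -541.5   18. ]
top 424 14 21.3 802.0 [ 946.4 -449.9   18. ]
top 390 14 21.3 837.0 [ 947.9 -371.1   18. ]
top 355 14 20.9 675.5 [ 948.2 -292.1   18. ]
top 320 15 21.2 716.5 [ 948.3 -212.5   18. ]
scene 310 208 7.0 117.5 [466.7 -54.5  18. ]
scene 153 88 7.1 99.0 [ 398.8 -534.9   18. ]
```

View pics/c.png

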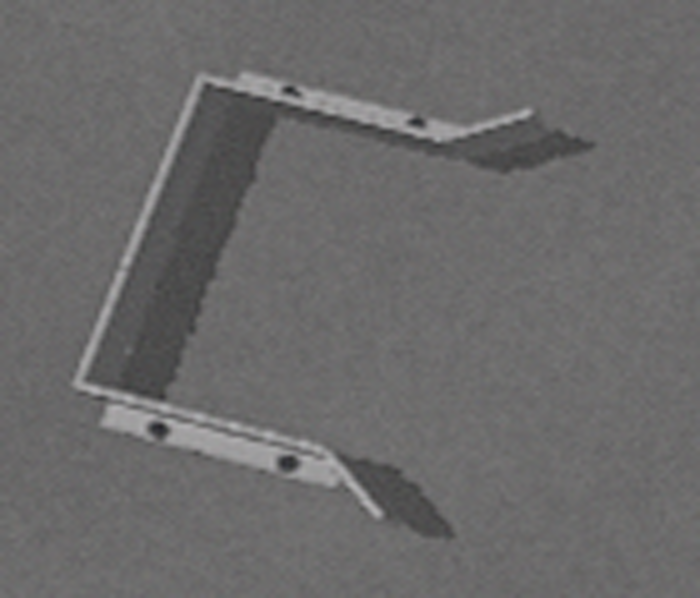

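View pics/s.png

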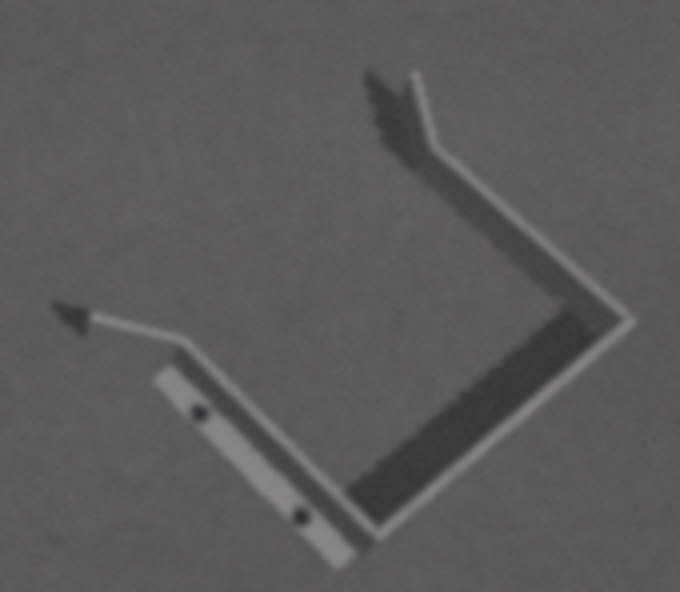

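The top crop shows the pen's four wall corners and the wing tips at crop positions (203,78), (80,385), (325,448), (455,138), (530,112) and (380,517). The scene crop shows the same corners. I compute all positions from both views.

```bash
python3 - <<'E'
from h import *
t=get_image("top");s=get_image("scene")
P={}
for n,px,py in [("BF",203,78),("BN",80,385),("FN",325,448),("FF",455,138),("WF",530,112),("WN",380,517)]:
    P[n]=ray(t,60+px/5,120+py/4.6,30); print("top",n,P[n].round(1))
for n,px,py in [("BF",377,535),("BN",630,320),("FN",435,147),("FF",183,340),("WF",92,316),("WN",413,72)]:
    print("scene",n,ray(s,320+px/4,240+py/3.7,30).round(1))
o=(P["FN"]+P["FF"])/2; b=(P["BN"]+P["BF"])/2; x=(b-o)[:2]; print("O",o,"dir",x/np.linalg.norm(x),np.linalg.norm(x),np.linalg.norm(P["FN"]-P["FF"]))
print("jar top",ray(t,242.5,214.5,45),ray(s,310.5,208,45))
print("flask top",ray(t,444.5,198,160),ray(s,153.5,88,160))
print("tape",ray(t,268,266,30))
p=s["pixels"].astype(int)
for u,v in [(258,181),(206,219),(276,272)]: 
    w=p[v-14:v+15,u-14:u+15].min(2)>125; y,x=np.nonzero(w); uu,vv=u-14+(x.min()+x.max())/2,v-14+(y.min()+y.max())/2
    print("scene cap",uu,vv,ray(s,uu,vv,14).round(1))
E
```

```text
top BF [655.2 268.7  30. ]
top BN [507.6 310.9  30. ]
top FN [477.9 204.3  30. ]
top FF [624.7 156.6  30. ]
top WF [637.1 124.6  30. ]
top WN [446.2 179.2  30. ]
scene BF [657.5 269.4  30. ]
scene BN [509.8 311.6  30. ]
scene FN [478.8 205.   30. ]
scene FF [626.6 162.5  30. ]
scene WF [638.9 125.3  30. ]
scene WN [447.9 178.4  30. ]
O [551.31390841 180.45655485  30.        ] dir [0.26523148 0.96418476] 113.38748777628055 154.3310663108681
jar top [480.70808612 -43.91470117  45.        ] [481.26819733 -46.13378336  45.        ]
flask top [ 489.61307364 -410.08218811  160.        ] [ 490.86775847 -409.56620579  160.        ]
tape [376.85537347 -95.81838981  30.        ]
scene cap 257.5 180.0 [ 468.7 -182.7   14. ]
scene cap 205.5 219.0 [ 602.3 -208.7   14. ]
scene cap 276.0 272.5 [617.1 -29.7  14. ]
```

```bash
cat >> h.py <<'E'
from scipy.spatial.transform import Rotation as Ro
O=np.array([552.,181.5]); ex=np.array([.277,.961]); ex/=np.linalg.norm(ex); ey=np.array([-ex[1],ex[0]])
def toW(p): return O+p[0]*ex+p[1]*ey
def toP(w): d=np.array(w[:2])-O; return np.array([d@ex,d@ey])
def status():
    o=get_obs(); R=Ro.from_rotvec(o["orientation"]).as_matrix(); return o,R
def plan(frm,to,back,z,off=0):
    """tool behind world point frm by back mm, facing to (+/- tool y)"""
    o,R=status(); d=np.array(to)-frm; L=np.linalg.norm(d); d/=L
    tgt=np.r_[frm-back*d,z]
    for s in (1,-1):
        y=s*np.r_[d,0]; x=np.array([0,0,-1.]); T=np.c_[x,y,np.cross(x,y)]
        rel=R.T@T; rv=np.degrees(Ro.from_matrix(rel).as_rotvec())
        sh=R.T@(tgt-o["ee_pos"])/10; sh2=T.T@(tgt-o["ee_pos"])/10
        print("s",s,"turn",rv.round(2),"shift before turn(cm)",sh.round(2),"after turn",sh2.round(2))
    print("tcp",o["ee_pos"].round(1),"t",round(o["t"],2),"q6",o["qpos"][5].round(2),"F",o["ft_force"].round(1),"target",tgt.round(1),"L",L/10)
E
cat > caps.py <<'E'
import numpy as np
A=np.array([469.,-181]);B=np.array([602.,-207.5]);C=np.array([616.5,-29.])
E
python3 - <<'E'
from h import *; from caps import *
for c in (A,B,C,[481,-45],[377,-95.5],[490,-410]): print(toP(c).round(1))
o,R=status();print(R.round(3))
plan(C,toW((85,38)),65,60)
E
```

```text
[-371.3  -20.6]
[-359.9 -155.8]
[-184.4 -120.3]
[-237.3    5.5]
[-314.6   91.4]
[-585.5 -104.3]
[[-0.     0.966  0.26 ]
 [ 0.     0.26  -0.966]
 [-1.     0.    -0.   ]]
s 1 turn [-8.93e+01 -2.00e-02 -2.00e-02] shift before turn(cm) [ 16.26  58.7  -37.16] after turn [16.25 37.89 58.24]
s -1 turn [ 9.07e+01 -2.00e-02  2.00e-02] shift before turn(cm) [ 16.26  58.7  -37.16] after turn [ 16.25 -37.89 -58.24]
tcp [ 162.4 -603.4  222.5] t 0.35 q6 -0.02 F [-0.4 -0.7  0.3] target [632.6 -92.   60. ] L 31.245605635895203
```

```bash
python3 -m crank '[[[0,4.5,-2.9],[0,0,0],2.5],[[0,4.5,-2.9],[0,0,0],2.5],[[0,4.5,-2.9],[0,0,0],2.5],[[0,4.5,-2.9],[0,0,0],2.5],[[0,4.5,-2.9],[0,0,0],2.5]]'
python3 -m crank '[[[0,4.5,-2.9],[0,0,0],2.5],[[0,4.5,-2.9],[0,0,0],2.5],[[0,4.5,-2.9],[0,0,0],2.5],[[0,4.5,-2.9],[0,0,0],2.5],[[0,4.5,-2.9],[0,0,0],2.5]]'
python3 -m crank '[[[0,4.5,-2.7],[0,0,0],2.5],[[0,4.5,-2.7],[0,0,0],2.5],[[0,4.5,-2.7],[-9,0,0],2.5],[[0,0,0],[-10,0,0],2.5],[[0,0,0],[-10,0,0],2.5]]'
python3 -m crank '[[[0,0,0],[-10,0,0],2.5],[[0,0,0],[-10,0,0],2.5],[[0,0,0],[-10,0,0],2.5],[[0,0,0],[-10,0,0],2.5],[[0,0,0],[-10,0,0],2.5]]'
python3 -m crank '[[[0,0,0],[-10,0,0],2.5],[[0,0,0],[0,0,0],2.5]]'
python3 - <<'E'
from h import *; from caps import *
plan(C,toW((85,38)),60,6)
E
```

```text
t: 0.98
ee_pos: [343.0, -403.8, 222.9]
orientation: [1.013, 1.321, -1.014]
ft_force: [0.8, -0.1, 0.4]
width: 41.3
t: 1.6
ee_pos: [522.7, -205.1, 222.9]
orientation: [1.013, 1.322, -1.013]
ft_force: [0.9, -1.0, -0.4]
width: 25.0
t: 2.22
ee_pos: [631.3, -92.3, 222.3]
orientation: [0.621, 1.481, -0.621]
ft_force: [-0.1, -0.2, 0.3]
width: 25.0
t: 2.85
ee_pos: [630.9, -93.3, 222.6]
orientation: [-0.06, 1.57, 0.06]
ft_force: [-0.4, 0.6, -0.5]
width: 25.2
t: 3.1
ee_pos: [630.9, -93.3, 222.6]
orientation: [-0.191, 1.562, 0.191]
ft_force: [-0.0, 0.6, -0.6]
width: 25.4
s 1 turn [-0.39 -0.01 -0.  ] shift before turn(cm) [21.66  0.59  0.2 ] after turn [21.66  0.59  0.2 ]
s -1 turn [ 1.7961e+02 -0.0000e+00  1.0000e-02] shift before turn(cm) [21.66  0.59  0.2 ] after turn [21.66 -0.59 -0.2 ]
tcp [630.9 -93.3 222.6] t 3.1 q6 -0.41 F [-0.   0.6 -0.6] target [631.4 -87.1   6. ] L 31.245605635895203
```

```bash
python3 -m crank '[[[5,0,0.2],[0,0,0],2.5],[[5,0,0],[0,0,0],2.5],[[5,0,0],[0,0,0],2.5],[[4,0,0],[0,0,0],2.5],[[2,0,0],[0,0,0],2.5]]'
python3 -m crank '[[[0.6,0,0],[0,0,0],2.5],[[0,0,0],[0,0,0],2.5]]'
python3 - <<'E'
from h import *; from caps import *
plan(C,toW((85,38)),24,6)
for n in("top","scene"): cv2.imwrite(f"pics/{n}1.png",get_image(n)["pixels"][:,:,::-1])
E
```

```text
t: 3.72
ee_pos: [631.6, -92.6, 10.4]
orientation: [-0.19, 1.565, 0.191]
ft_force: [0.1, -0.1, 0.6]
width: 24.8
t: 3.98
ee_pos: [633.6, -92.9, 7.5]
orientation: [-0.192, 1.561, 0.192]
ft_force: [-0.3, -0.2, -0.0]
width: 25.1
s 1 turn [-0.35  0.07  0.03] shift before turn(cm) [ 0.15  4.22 -0.1 ] after turn [ 0.15  4.22 -0.08]
s -1 turn [ 1.7965e+02  5.0000e-02 -1.1000e-01] shift before turn(cm) [ 0.15  4.22 -0.1 ] after turn [ 0.15 -4.22  0.08]
tcp [633.6 -92.9   7.5] t 3.98 q6 -0.41 F [-0.3 -0.2 -0. ] target [622.5 -52.3   6. ] L 31.245605635895203
```

View pics/top1.png

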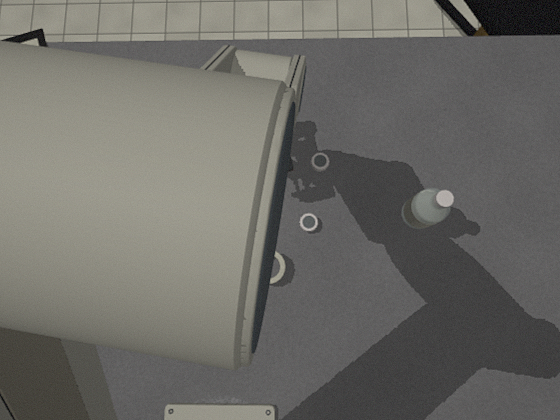

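View pics/scene1.png

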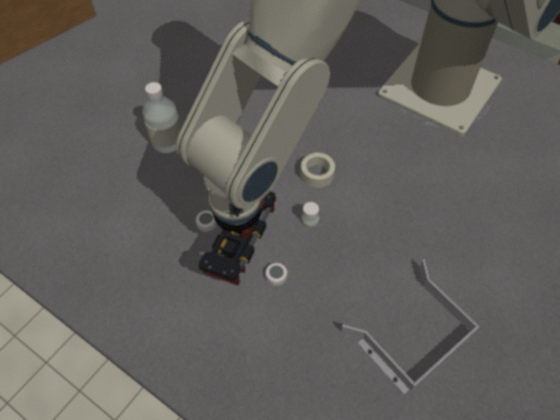

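The scene view shows the hand behind cap C at (276,273), facing the pen. The top view is blocked by the arm.

```bash
python3 -m crank '[[[0.1,1.5,0],[-0.4,0,0],2.5],[[0,1,0],[0,0,0],2.5],[[0,0.7,0],[0,0,0],2.5],[[0,0.7,0],[0,0,0],2.5],[[0,0.7,0],[0,0,0],2.5]]'
python3 -m crank '[[[0,1,0],[0,0,0],2.5],[[0,1,0],[0,0,0],2.5],[[0,1,0],[0,0,0],2.5],[[0,1,0],[0,0,0],2.5],[[0,1,0],[0,0,0],2.5]]'
python3 - <<'E'
from h import *; from caps import *
plan(C,toW((85,38)),24,6)
for n in("scene",): cv2.imwrite(f"pics/{n}2.png",get_image(n)["pixels"][:,:,::-1])
E
```

```text
t: 4.7
ee_pos: [621.4, -47.7, 5.7]
orientation: [-0.198, 1.562, 0.198]
ft_force: [0.1, 0.2, -0.1]
width: 24.9
t: 5.32
ee_pos: [608.8, 0.9, 5.7]
orientation: [-0.198, 1.562, 0.198]
ft_force: [0.8, 0.7, -0.4]
width: 25.0
s 1 turn [ 0.1  0.  -0. ] shift before turn(cm) [-0.03 -5.49 -0.01] after turn [-0.03 -5.49  0.  ]
s -1 turn [-179.9    0.     0. ] shift before turn(cm) [-0.03 -5.49 -0.01] after turn [-0.03  5.49 -0.  ]
tcp [608.8   0.9   5.7] t 5.33 q6 -0.27 F [ 0.8  0.7 -0.4] target [622.5 -52.3   6. ] L 31.245605635895203
```

View pics/scene2.png

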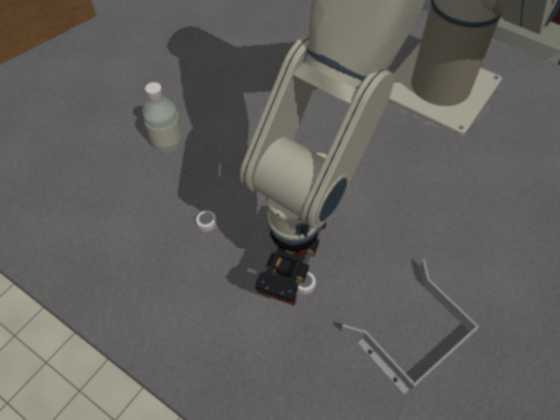

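Cap C shows at (306,283), just ahead of the fingers and travelling with them, so I keep going.

```bash
python3 -m crank '[[[0,1.2,0],[0,0,0],2.5],[[0,1.2,0],[0,0,0],2.5],[[0,1.2,0],[0,0,0],2.5],[[0,1.2,0],[0,0,0],2.5],[[0,1.2,0],[0,0,0],2.5]]'
python3 -m crank '[[[0,1.2,0],[0,0,0],2.5],[[0,1.2,0],[0,0,0],2.5],[[0,1.2,0],[0,0,0],2.5],[[0,1.2,0],[0,0,0],2.5],[[0,1.2,0],[0,0,0],2.5]]'
python3 - <<'E'
from h import *; from caps import *
plan(C,toW((85,38)),24,6)
for n in("scene","wrist"): cv2.imwrite(f"pics/{n}3.png",get_image(n)["pixels"][:,:,::-1])
E
```

```text
t: 6.0
ee_pos: [593.8, 59.1, 5.7]
orientation: [-0.198, 1.562, 0.198]
ft_force: [-0.6, -0.5, 0.4]
width: 25.3
t: 6.62
ee_pos: [578.8, 117.2, 5.7]
orientation: [-0.198, 1.562, 0.198]
ft_force: [-0.3, -0.3, -0.0]
width: 24.9
s 1 turn [ 0.1  0.  -0. ] shift before turn(cm) [-3.000e-02 -1.749e+01 -1.000e-02] after turn [ -0.03 -17.49   0.02]
s -1 turn [-179.9    0.     0. ] shift before turn(cm) [-3.000e-02 -1.749e+01 -1.000e-02] after turn [-0.03 17.49 -0.02]
tcp [578.8 117.2   5.7] t 6.62 q6 -0.07 F [-0.3 -0.3 -0. ] target [622.5 -52.3   6. ] L 31.245605635895203
```

View pics/scene3.png

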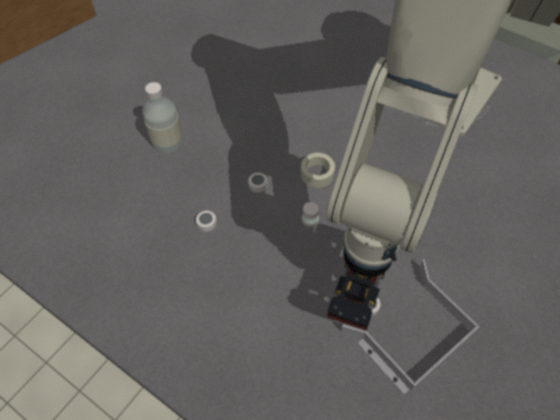

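View pics/wrist3.png

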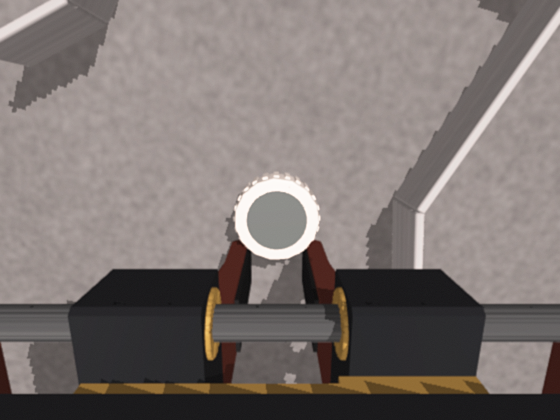

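The wrist view shows the cap seated centrally at (277,217) between the fingertips, with the far wall corner at (415,210) well clear on the right. I finish the push.

```bash
python3 -m crank '[[[0,1.2,0],[0,0,0],2.5],[[0,1.2,0],[0,0,0],2.5],[[0,1.2,0],[0,0,0],2.5],[[0,1.2,0],[0,0,0],2.5],[[0,1.2,0],[0,0,0],2.5]]'
python3 -m crank '[[[0,1.2,0],[0,0,0],2.5],[[0,1.2,0],[0,0,0],2.5],[[0,1.2,0],[0,0,0],2.5],[[0,1.0,0],[0,0,0],2.5],[[0,0.8,0],[0,0,0],2.5]]'
python3 - <<'E'
from h import *; from caps import *
d=get_image("wrist"); cv2.imwrite("pics/wrist4.png",d["pixels"][:,:,::-1])
for ((u,v),r),a in blobs(d,200,800,20000): print(u,v,r,toP(ray(d,u,v,18)).round(1))
plan(C,toW((85,38)),24,6)
E
```

```text
t: 7.35
ee_pos: [563.8, 175.4, 5.7]
orientation: [-0.198, 1.562, 0.198]
ft_force: [-0.0, 0.6, 0.7]
width: 25.2
t: 7.98
ee_pos: [550.4, 227.4, 5.7]
orientation: [-0.198, 1.562, 0.198]
ft_force: [-0.2, 0.3, -0.4]
width: 25.0
276.2089538574219 217.973876953125 43.22123718261719 [64.1 27.7]
167.5 161.5 121.91194915771484 [62.  80.1]
390.0 146.0 195.04112243652344 [115.4   2.5]
s 1 turn [ 0.13  0.01 -0.01] shift before turn(cm) [ -0.04 -28.95  -0.03] after turn [ -0.03 -28.95   0.04]
s -1 turn [-1.7987e+02  2.0000e-02  2.0000e-02] shift before turn(cm) [ -0.04 -28.95  -0.03] after turn [-0.03 28.95 -0.04]
tcp [550.3 228.1   5.7] t 8.03 q6 0.12 F [-0.2 -0.5 -0.5] target [622.5 -52.3   6. ] L 31.245605635895203
```

View pics/wrist4.png

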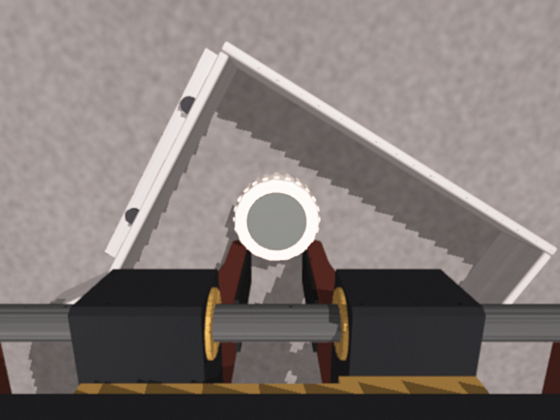

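The cap at (276,218) is inside the pen, with the back wall still ahead. I push a little further, then back off, rise and plan for cap B.

```bash
python3 -m crank '[[[0,0.8,0],[0,0,0],2.5],[[0,0.7,0],[0,0,0],2.5],[[0,0.4,0],[0,0,0],2.5],[[0,-1.5,0],[0,0,0],2.5],[[0,-2,0],[0,0,0],2.5]]'
python3 -m crank '[[[-3,-1,0],[0,0,0],2.5],[[-5,0,0],[0,0,0],2.5],[[-1,-5,0],[0,0,0],2.5],[[0,-5.5,0],[0,0,0],2.5],[[0,-5.5,0],[0,0,0],2.5]]'
python3 - <<'E'
from h import *; from caps import *
d=get_image("wrist"); cv2.imwrite("pics/wrist5.png",d["pixels"][:,:,::-1])
for ((u,v),r),a in blobs(d,200,800,20000): print(u,v,r,toP(ray(d,u,v,18)).round(1))
plan(B,toW((70,-22)),60,90)
E
```

```text
t: 8.65
ee_pos: [554.8, 210.2, 5.7]
orientation: [-0.199, 1.562, 0.199]
ft_force: [0.1, -0.5, 0.4]
width: 25.1
t: 9.28
ee_pos: [597.3, 43.5, 96.2]
orientation: [-0.198, 1.561, 0.197]
ft_force: [0.3, 0.3, 0.1]
width: 25.0
397.0 59.0 64.07817840576172 [  8.2 -94. ]
s 1 turn [13.04  0.1   0.13] shift before turn(cm) [  0.68 -29.71  -7.09] after turn [  0.62 -30.54  -0.2 ]
s -1 turn [-1.6696e+02 -1.9000e-01  1.4000e-01] shift before turn(cm) [  0.68 -29.71  -7.09] after turn [ 0.62 30.54  0.2 ]
tcp [598.9  37.9  96.2] t 9.32 q6 -0.2 F [ 1.4 -4.1  0.1] target [ 603.3 -267.5   90. ] L 45.026801607964195
```

View pics/wrist5.png

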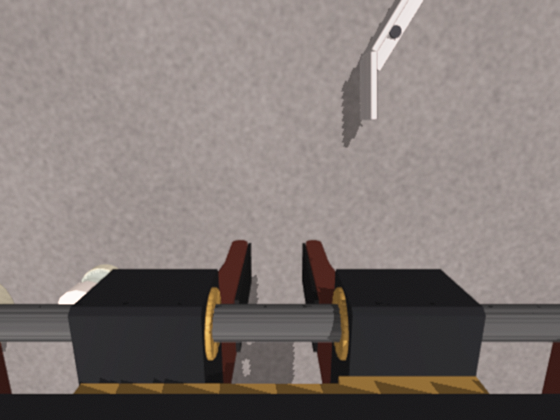

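This view shows the far wing at (372,80) and no cap near the hand. I move behind cap B.

```bash
python3 -m crank '[[[0,0,0],[6.5,0,0],2.5],[[0,0,0],[6.5,0,0],2.5],[[0,-5.5,0],[0,0,0],2.5],[[0,-5.5,0],[0,0,0],2.5],[[0,-5.5,0],[0,0,0],2.5]]'
python3 -m crank '[[[0,-5.5,0],[0,0,0],2.5],[[0,-5.5,0],[0,0,0],2.5],[[0.5,-3,-0.2],[0,0,0],2.5],[[0,0,0],[0,0,0],2.5]]'
python3 - <<'E'
from h import *; from caps import *
d=get_image("wrist"); cv2.imwrite("pics/wrist6.png",d["pixels"][:,:,::-1])
for ((u,v),r),a in blobs(d,200,800,20000): print(u,v,r,ray(d,u,v,18).round(1))
d=get_image("scene"); cv2.imwrite("pics/scene6.png",d["pixels"][:,:,::-1])
plan(B,toW((70,-22)),60,6)
E
```

```text
t: 9.95
ee_pos: [600.6, -121.2, 95.7]
orientation: [-0.019, 1.571, 0.019]
ft_force: [0.1, 0.2, -0.0]
width: 25.2
t: 10.45
ee_pos: [601.3, -261.6, 90.1]
orientation: [-0.016, 1.571, 0.016]
ft_force: [-0.3, -0.1, 0.5]
width: 25.1
282.3190612792969 138.71905517578125 29.728551864624023 [ 603.2 -206.8   18. ]
75.90177154541016 92.38774108886719 32.18329620361328 [ 471.6 -180.8   18. ]
s 1 turn [ 0.15 -0.05 -0.03] shift before turn(cm) [ 8.44 -0.88  0.13] after turn [ 8.44 -0.87  0.13]
s -1 turn [-1.7985e+02  5.0000e-02 -7.0000e-02] shift before turn(cm) [ 8.44 -0.88  0.13] after turn [ 8.44  0.87 -0.13]
tcp [ 601.8 -258.8   90.4] t 10.55 q6 -0.45 F [ 0.3 -0.4 -0.1] target [ 603.3 -267.5    6. ] L 45.026801607964195
```

View pics/wrist6.png

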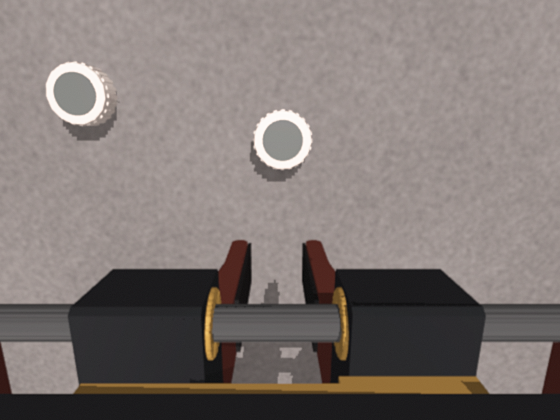

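View pics/scene6.png

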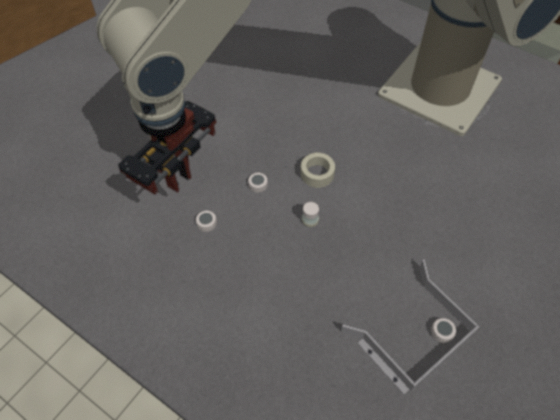

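Cap C at scene (444,330) lies in the pen. The wrist view puts cap B at (282,139), at world (603,-207), straight ahead of the fingers. I descend and push.

```bash
python3 -m crank '[[[4,-0.8,0.1],[0,0,0],2.5],[[3,0,0.1],[0,0,0],2.5],[[1.4,0,0],[0,0,0],2.5],[[0,1.5,0],[0,0,0],2.5],[[0,1,0],[0,0,0],2.5]]'
python3 -m crank '[[[0,0.7,0],[0,0,0],2.5],[[0,0.7,0],[0,0,0],2.5],[[0,0.7,0],[0,0,0],2.5],[[0,1.2,0],[0,0,0],2.5],[[0,1.2,0],[0,0,0],2.5]]'
python3 - <<'E'
from h import *; from caps import *
d=get_image("wrist"); cv2.imwrite("pics/wrist7.png",d["pixels"][:,:,::-1])
for ((u,v),r),a in blobs(d,200,800,20000): print(u,v,r,ray(d,u,v,18).round(1))
plan(B,toW((70,-22)),24,6)
E
```

```text
t: 11.18
ee_pos: [604.9, -239.9, 7.8]
orientation: [-0.021, 1.57, 0.02]
ft_force: [-0.1, 1.0, -0.2]
width: 25.2
t: 11.8
ee_pos: [603.1, -195.5, 6.7]
orientation: [-0.02, 1.571, 0.02]
ft_force: [-0.7, -0.4, 1.0]
width: 24.8
0.5 232.5 36.50352478027344 [ 477.7 -181.6   18. ]
276.4617004394531 216.9856414794922 42.89247512817383 [ 601.7 -171.2   18. ]
s 1 turn [ 0.28 -0.05 -0.04] shift before turn(cm) [ 0.05 -3.74 -0.13] after turn [ 0.05 -3.74 -0.11]
s -1 turn [-1.7972e+02  6.0000e-02 -7.0000e-02] shift before turn(cm) [ 0.05 -3.74 -0.13] after turn [0.05 3.74 0.11]
tcp [ 602.8 -194.1    6.5] t 11.85 q6 -0.36 F [-0.2  0.7  0.2] target [ 602.5 -231.5    6. ] L 45.026801607964195
```

View pics/wrist7.png

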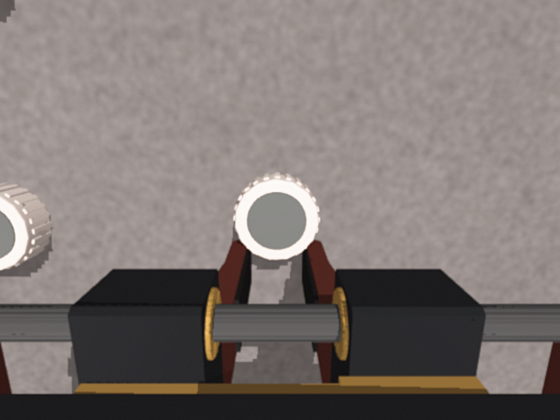

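Cap B is seated at (276,217).

```bash
python3 -m crank '[[[0,1.4,0],[0.3,0,0],2.5],[[0,1.4,0],[0,0,0],2.5],[[0,1.4,0],[0,0,0],2.5],[[0,1.4,0],[0,0,0],2.5],[[0,1.4,0],[0,0,0],2.5]]'
python3 -m crank '[[[0,1.4,0],[0,0,0],2.5],[[0,1.4,0],[0,0,0],2.5],[[0,1.4,0],[0,0,0],2.5],[[0,1.4,0],[0,0,0],2.5],[[0,1.4,0],[0,0,0],2.5]]'
python3 -m crank '[[[0,1.4,0],[0,0,0],2.5],[[0,1.4,0],[0,0,0],2.5],[[0,1.4,0],[0,0,0],2.5],[[0,1.4,0],[0,0,0],2.5],[[0,1.4,0],[0,0,0],2.5]]'
python3 -m crank '[[[0,1.4,0],[0,0,0],2.5],[[0,1.4,0],[0,0,0],2.5],[[0,1.4,0],[0,0,0],2.5],[[0,1.4,0],[0,0,0],2.5],[[0,1.4,0],[0,0,0],2.5]]'
python3 - <<'E'
from h import *; from caps import *
d=get_image("wrist"); cv2.imwrite("pics/wrist8.png",d["pixels"][:,:,::-1])
for ((u,v),r),a in blobs(d,200,800,20000): print(u,v,r,toP(ray(d,u,v,18)).round(1))
plan(B,toW((70,-22)),24,6)
E
```

```text
t: 12.48
ee_pos: [601.7, -125.2, 6.7]
orientation: [-0.016, 1.571, 0.016]
ft_force: [0.4, 0.9, 0.3]
width: 25.6
t: 13.1
ee_pos: [600.3, -55.3, 6.7]
orientation: [-0.016, 1.571, 0.016]
ft_force: [-0.3, 0.0, 0.1]
width: 24.7
t: 13.72
ee_pos: [598.9, 14.6, 6.7]
orientation: [-0.016, 1.571, 0.016]
ft_force: [-0.5, 0.3, 0.1]
width: 24.9
t: 14.35
ee_pos: [597.4, 84.6, 6.7]
orientation: [-0.016, 1.571, 0.016]
ft_force: [-0.4, 0.3, -1.2]
width: 25.0
276.0867919921875 217.47763061523438 43.09006118774414 [-57.8 -62.4]
386.5 121.0 69.30558013916016 [ -4.4 -94. ]
s 1 turn [-0.    0.01 -0.02] shift before turn(cm) [  0.06 -31.75  -0.16] after turn [  0.07 -31.75  -0.17]
s -1 turn [ 1.8e+02 -4.0e-02 -2.0e-02] shift before turn(cm) [  0.06 -31.75  -0.16] after turn [ 0.07 31.75  0.17]
tcp [597.5  86.    6.7] t 14.4 q6 0.1 F [ 1.3  1.1 -0.2] target [ 602.5 -231.5    6. ] L 45.026801607964195
```

View pics/wrist8.png

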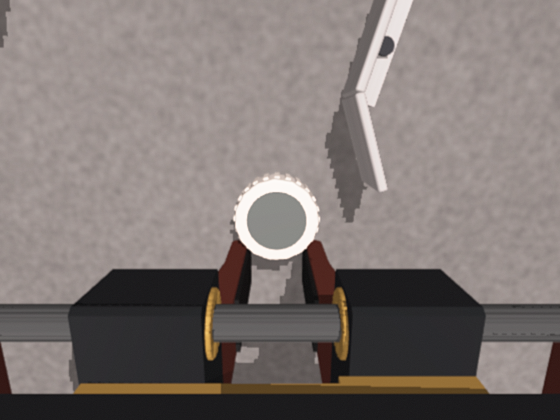

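Cap B is in the cradle at (276,217). The far wall knee at (350,95) would pass only about 3 mm from the right finger, so I drift slightly left while pushing.

```bash
python3 -m crank '[[[0,1.2,-0.25],[0,0,0],2.5],[[0,1.2,-0.25],[0,0,0],2.5],[[0,1.2,-0.25],[0,0,0],2.5],[[0,1.2,-0.1],[0,0,0],2.5],[[0,1.2,0],[0,0,0],2.5]]'
python3 -m crank '[[[0,1.2,0],[0,0,0],2.5],[[0,1.2,0],[0,0,0],2.5],[[0,1.2,0],[0,0,0],2.5],[[0,1.2,0],[0,0,0],2.5],[[0,0.9,0],[0,0,0],2.5]]'
python3 - <<'E'
from h import *; from caps import *
d=get_image("wrist"); cv2.imwrite("pics/wrist9.png",d["pixels"][:,:,::-1])
for ((u,v),r),a in blobs(d,200,800,20000): print(u,v,r,toP(ray(d,u,v,18)).round(1))
E
```

```text
t: 15.02
ee_pos: [587.6, 144.3, 6.7]
orientation: [-0.016, 1.571, 0.016]
ft_force: [-0.1, -0.1, -0.3]
width: 24.7
t: 15.65
ee_pos: [586.6, 201.3, 6.7]
orientation: [-0.016, 1.571, 0.016]
ft_force: [-0.4, -0.7, -0.4]
width: 24.8
276.11175537109375 217.5 43.18429946899414 [ 51.4 -19.7]
431.5 196.0 77.6740951538086 [ 80.9 -81.8]
167.1807861328125 115.11449432373047 47.6982421875 [80.  36.4]
283.5 59.0 195.61004638671875 [114.9  -3.1]
33.0 146.5 150.17083740234375 [50.6 87.8]
```

View pics/wrist9.png

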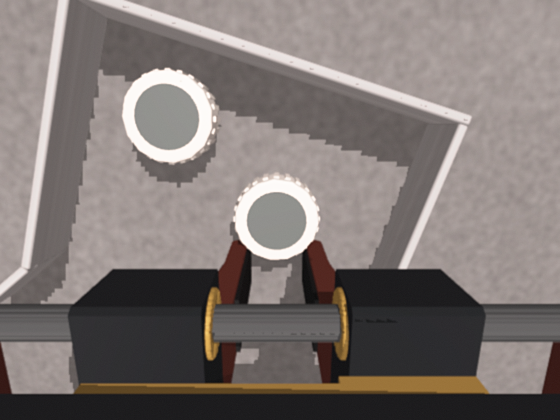

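B is now at pen (51,-20), shown at (276,217). Cap C, at (168,115), is clear to its left. I push about 2 cm more, then leave for cap A.

```bash
python3 -m crank '[[[0,0.9,0.3],[0,0,0],2.5],[[0,0.9,0.3],[0,0,0],2.5],[[0,0.5,0.1],[0,0,0],2.5],[[0,-1.5,0],[0,0,0],2.5],[[0,-2,0],[0,0,0],2.5]]'
python3 -m crank '[[[-3,-1,0],[0,0,0],2.5],[[-5,0,0],[0,0,0],2.5],[[-1,-5,0],[0,0,0],2.5],[[0,-5.5,0],[0,0,0],2.5],[[0,-5.5,0],[0,0,0],2.5]]'
python3 - <<'E'
from h import *; from caps import *
plan(np.array([470,-181.]),toW((-215,-75)),60,90)
E
```

```text
t: 16.32
ee_pos: [593.6, 187.4, 6.6]
orientation: [-0.017, 1.571, 0.016]
ft_force: [0.0, -0.2, -0.4]
width: 25.1
t: 16.95
ee_pos: [596.7, 15.5, 97.1]
orientation: [-0.015, 1.57, 0.015]
ft_force: [-0.1, -0.9, 0.4]
width: 25.2
s 1 turn [3.609e+01 2.000e-02 0.000e+00] shift before turn(cm) [  0.71 -24.25 -16.58] after turn [  0.71 -29.36   0.88]
s -1 turn [-1.4391e+02 -1.0000e-02  3.0000e-02] shift before turn(cm) [  0.71 -24.25 -16.58] after turn [ 0.71 29.36 -0.88]
tcp [596.7  15.5  97.1] t 16.95 q6 -0.01 F [-0.1 -0.9  0.4] target [ 435.6 -230.2   90. ] L 16.49124820740231
```

```bash
python3 -m crank '[[[0,0,0],[9,0,0],2.5],[[0,0,0],[9,0,0],2.5],[[0,0,0],[9,0,0],2.5],[[0,0,0],[9,0,0],2.5],[[0,-5,0.3],[0,0,0],2.5]]'
python3 -m crank '[[[0,-5,0.3],[0,0,0],2.5],[[0,-5,0.3],[0,0,0],2.5],[[0,-5,0],[0,0,0],2.5],[[0,-5,0],[0,0,0],2.5],[[0,-4.4,0],[0,0,0],2.5]]'
python3 - <<'E'
from h import *; from caps import *
d=get_image("wrist"); cv2.imwrite("pics/wrist10.png",d["pixels"][:,:,::-1])
for ((u,v),r),a in blobs(d,200,500,20000): print(u,v,r,ray(d,u,v,18).round(1))
d=get_image("scene"); cv2.imwrite("pics/scene10.png",d["pixels"][:,:,::-1])
plan(np.array([470,-181.]),toW((-215,-75)),60,6)
E
```

```text
t: 17.58
ee_pos: [571.9, -24.7, 96.9]
orientation: [0.477, 1.516, -0.476]
ft_force: [-0.9, -0.0, -0.1]
width: 25.3
t: 18.2
ee_pos: [434.3, -230.0, 96.7]
orientation: [0.478, 1.518, -0.478]
ft_force: [-0.4, -0.3, 0.6]
width: 24.9
278.9942626953125 127.57183837890625 29.196311950683594 [ 471.1 -180.8   18. ]
78.1875 102.33928680419922 59.92764663696289 [372.3 -92.   18. ]
s 1 turn [-0.18 -0.06  0.04] shift before turn(cm) [9.06 0.2  0.15] after turn [9.06 0.2  0.14]
s -1 turn [1.7982e+02 6.0000e-02 9.0000e-02] shift before turn(cm) [9.06 0.2  0.15] after turn [ 9.06 -0.2  -0.14]
tcp [ 433.3 -231.    96.6] t 18.3 q6 0.1 F [-0.2  0.4  0.3] target [ 435.6 -230.2    6. ] L 16.49124820740231
```

View pics/wrist10.png

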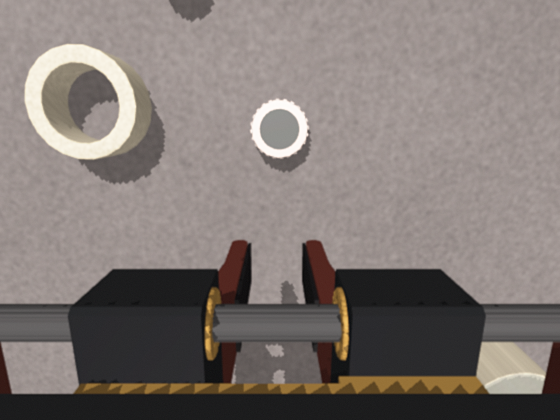

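View pics/scene10.png

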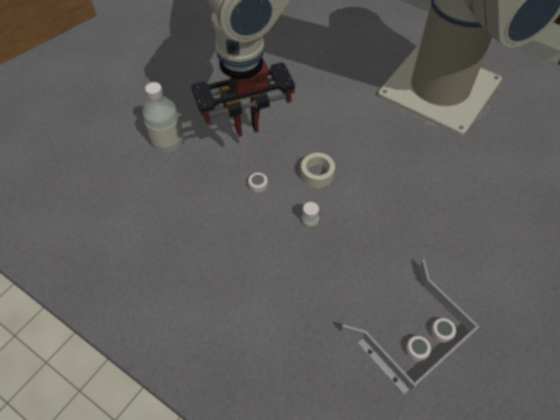

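The wrist view puts cap A at (279,128), at world (471,-181), ahead of the fingers. The tape at (80,100) and the bottle at lower right are clear. The scene view shows caps B and C in the pen at (419,348) and (444,330). I descend and push A around the jar.

```bash
python3 -m crank '[[[5,0,0.2],[0,0,0],2.5],[[3,0,0],[0,0,0],2.5],[[1,0,0],[0,0,0],2.5],[[0,1.5,0],[0,0,0],2.5],[[0,1,0],[0,0,0],2.5]]'
python3 -m crank '[[[0,0.7,0],[0,0,0],2.5],[[0,0.7,0],[0,0,0],2.5],[[0,0.7,0],[0,0,0],2.5],[[0,1.2,0],[0,0,0],2.5],[[0,1.2,0],[0,0,0],2.5]]'
python3 - <<'E'
from h import *; from caps import *
d=get_image("wrist"); cv2.imwrite("pics/wrist11.png",d["pixels"][:,:,::-1])
for ((u,v),r),a in blobs(d,200,500,20000): print(u,v,r,ray(d,u,v,18).round(1))
plan(np.array([470,-181.]),toW((-215,-75)),24,6)
E
```

```text
t: 18.92
ee_pos: [454.0, -207.9, 7.7]
orientation: [0.476, 1.516, -0.476]
ft_force: [0.4, 0.1, 0.2]
width: 24.8
t: 19.55
ee_pos: [478.8, -170.8, 6.7]
orientation: [0.476, 1.518, -0.476]
ft_force: [-0.2, -0.1, 0.5]
width: 25.5
30.0 251.5 58.738929748535156 [ 391.1 -100.3   18. ]
276.0132141113281 217.3624267578125 43.018062591552734 [ 492.5 -151.2   18. ]
57.0 5.5 45.334964752197266 [471.6 -33.5  18. ]
s 1 turn [ 0.15  0.03 -0.02] shift before turn(cm) [ 0.07 -3.84 -0.17] after turn [ 0.07 -3.84 -0.16]
s -1 turn [-1.7985e+02  3.0000e-02  4.0000e-02] shift before turn(cm) [ 0.07 -3.84 -0.17] after turn [0.07 3.84 0.16]
tcp [ 479.6 -170.1    6.7] t 19.6 q6 0.24 F [ 0.2  0.5 -1.1] target [ 456.2 -200.7    6. ] L 16.49124820740231
```

View pics/wrist11.png

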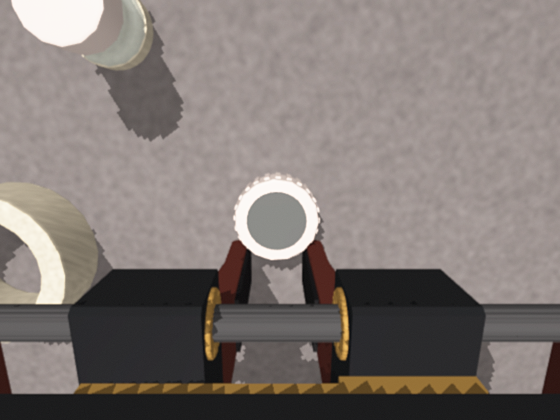

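Cap A is seated at (276,217), with the jar at (65,20) and the tape passing well to the left.

```bash
python3 -m crank '[[[0,1.3,0],[0,0,0],2.5],[[0,1.3,0],[0,0,0],2.5],[[0,1.3,0],[0,0,0],2.5],[[0,1.3,0],[0,0,0],2.5],[[0,1.3,0],[0,0,0],2.5]]'
python3 -m crank '[[[0,1.3,0],[0,0,0],2.5],[[0,1.3,0],[0,0,0],2.5],[[0,1.3,0],[0,0,0],2.5],[[0,1.2,0],[0,0,0],2.5],[[0,0.6,0],[0,0,0],2.5]]'
python3 -m crank '[[[0,-1,0],[0,0,0],2.5],[[0,-2,0],[0,0,0],2.5],[[-3,-1,0],[0,0,0],2.5],[[-5,0,0],[0,0,0],2.5],[[-1,0,0],[0,0,0],2.5]]'
python3 - <<'E'
from h import *; from caps import *
d=get_image("wrist"); cv2.imwrite("pics/wrist12.png",d["pixels"][:,:,::-1])
for ((u,v),r),a in blobs(d,200,500,20000): 
    w=ray(d,u,v,18);print(u,v,r,w.round(1),toP(w).round(1))
E
```

```text
t: 20.23
ee_pos: [516.0, -117.3, 6.7]
orientation: [0.476, 1.518, -0.476]
ft_force: [0.5, -0.3, -0.1]
width: 25.2
t: 20.85
ee_pos: [548.5, -70.7, 6.7]
orientation: [0.476, 1.518, -0.476]
ft_force: [-0.4, 0.6, -0.2]
width: 25.1
t: 21.48
ee_pos: [525.8, -106.0, 99.3]
orientation: [0.478, 1.513, -0.477]
ft_force: [0.1, 0.4, 0.1]
width: 24.7
167.0 184.5 29.39822769165039 [476.4 -43.8  18. ] [-237.4   10.2]
273.7519836425781 121.68109893798828 29.465240478515625 [562.2 -51.7  18. ] [-221.3  -74.4]
```

View pics/wrist12.png

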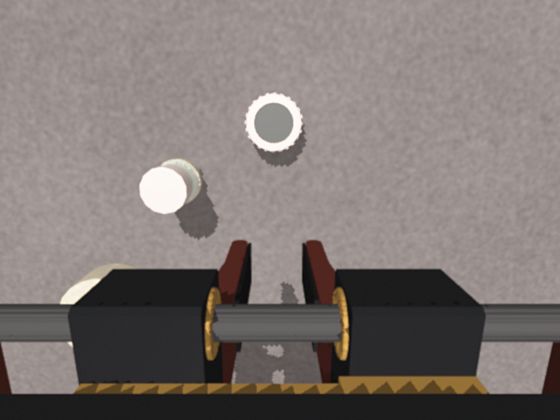

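Cap A at (274,122) is at world (562,-52), past the jar, which stands at (165,187). I swing to the new heading.

```bash
python3 - <<'E'
from h import *
plan(np.array([562.2,-51.7]),toW((35,5)),55,90)
E
```

```text
s 1 turn [-3.606e+01  2.200e-01 -1.000e-02] shift before turn(cm) [0.93 2.07 3.14] after turn [ 0.91 -0.17  3.76]
s -1 turn [ 1.4394e+02 -1.0000e-02 -2.9000e-01] shift before turn(cm) [0.93 2.07 3.14] after turn [ 0.91  0.17 -3.76]
tcp [ 525.7 -105.7   99.1] t 21.52 q6 0.39 F [ 0.4 -1.2  1.8] target [ 563.3 -106.7   90. ] L 26.826819264291306
```

```bash
python3 -m crank '[[[0,0,0],[-9,0,0],2.5],[[0,0,0],[-9,0,0],2.5],[[0,0,0],[-9,0,0],2.5],[[0,0,0],[-9,0,0],2.5],[[0,-0.2,3.8],[0,0,0],2.5]]'
python3 -m crank '[[[0,0,0],[0,0,0],2.5],[[0,0,0],[0,0,0],2.5]]'
python3 - <<'E'
from h import *
d=get_image("wrist"); cv2.imwrite("pics/wrist13.png",d["pixels"][:,:,::-1])
for ((u,v),r),a in blobs(d,200,500,20000): 
    w=ray(d,u,v,18);print(u,v,r,w.round(1),toP(w).round(1))
plan(np.array([562.2,-51.7]),toW((35,5)),55,6)
E
```

```text
t: 22.15
ee_pos: [559.7, -105.7, 94.7]
orientation: [-0.016, 1.576, 0.017]
ft_force: [0.9, 0.2, -0.6]
width: 25.0
t: 22.4
ee_pos: [561.4, -105.5, 95.3]
orientation: [-0.015, 1.574, 0.016]
ft_force: [0.1, 0.4, 1.0]
width: 25.1
12.983870506286621 202.14515686035156 49.86529541015625 [375.5 -98.3  18. ] [-317.7   92.1]
280.1112060546875 139.385498046875 29.032426834106445 [561.7 -51.4  18. ] [-221.1  -73.9]
144.060791015625 129.0486297607422 26.32533836364746 [471.1 -46.5  18. ] [-241.5   14.6]
s 1 turn [-0.   -0.17 -0.04] shift before turn(cm) [ 8.95 -0.13  0.22] after turn [ 8.95 -0.13  0.2 ]
s -1 turn [ 1.8e+02 -6.0e-02  2.6e-01] shift before turn(cm) [ 8.95 -0.13  0.22] after turn [ 8.95  0.13 -0.2 ]
tcp [ 561.3 -105.4   95.5] t 22.45 q6 -0.23 F [ 0.   0.  -0.2] target [ 563.3 -106.7    6. ] L 26.826819264291306
```

View pics/wrist13.png

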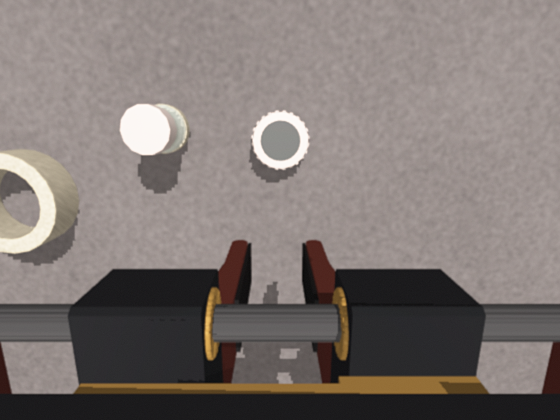

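Cap A at (280,139) is straight ahead, and the jar at (147,129) is about 80 mm to the side. I descend and push.

```bash
python3 -m crank '[[[5,-0.1,0.2],[0,0,0],2.5],[[3,0,0],[0,0,0],2.5],[[0.9,0,0],[0,0,0],2.5],[[0,1.2,0],[0,0,0],2.5],[[0,0.7,0],[0,0,0],2.5]]'
python3 -m crank '[[[0,0.7,0],[0,0,0],2.5],[[0,0.7,0],[0,0,0],2.5],[[0,0.9,0],[0,0,0],2.5],[[0,1.2,0],[0,0,0],2.5],[[0,1.2,0],[0,0,0],2.5]]'
python3 -m crank '[[[0,1.3,0],[0,0,0],2.5],[[0,1.3,0],[0,0,0],2.5],[[0,1.3,0],[0,0,0],2.5],[[0,1.3,0],[0,0,0],2.5],[[0,1.3,0],[0,0,0],2.5]]'
python3 -m crank '[[[0,1.3,0],[0,0,0],2.5],[[0,1.3,0],[0,0,0],2.5],[[0,1.3,0],[0,0,0],2.5],[[0,1.3,0],[0,0,0],2.5],[[0,1.3,0],[0,0,0],2.5]]'
python3 - <<'E'
from h import *
d=get_image("wrist"); cv2.imwrite("pics/wrist14.png",d["pixels"][:,:,::-1])
for ((u,v),r),a in blobs(d,200,500,20000): 
    w=ray(d,u,v,18);print(u,v,r,w.round(1),toP(w).round(1))
plan(np.array([562.2,-51.7]),toW((35,5)),24,6)
E
```

```text
t: 23.08
ee_pos: [565.4, -86.6, 8.8]
orientation: [-0.016, 1.569, 0.016]
ft_force: [-0.6, -0.2, 0.1]
width: 25.2
t: 23.7
ee_pos: [563.8, -39.5, 7.7]
orientation: [-0.016, 1.571, 0.016]
ft_force: [1.0, -0.7, 0.4]
width: 25.0
t: 24.32
ee_pos: [562.5, 25.5, 7.7]
orientation: [-0.016, 1.571, 0.016]
ft_force: [0.5, 0.3, -0.8]
width: 25.0
t: 24.95
ee_pos: [561.2, 90.5, 7.7]
orientation: [-0.016, 1.571, 0.016]
ft_force: [-0.3, -0.3, -0.3]
width: 25.0
276.2420349121094 216.7061767578125 42.871273040771484 [559.9 114.7  18. ] [-62.1 -26.1]
460.0 158.5 48.013118743896484 [638.3 142.1  18. ] [-13.9 -93.8]
475.5 53.5 59.266448974609375 [638.2 183.9  18. ] [ 26.2 -82.2]
s 1 turn [ 0.06  0.01 -0.02] shift before turn(cm) [  0.17 -16.74  -0.21] after turn [  0.17 -16.74  -0.2 ]
s -1 turn [-1.7994e+02  3.0000e-02  2.0000e-02] shift before turn(cm) [  0.17 -16.74  -0.21] after turn [ 0.17 16.74  0.2 ]
tcp [561.3  91.7   7.7] t 25.0 q6 0.12 F [0.  0.7 0.3] target [562.7 -75.7   6. ] L 26.826819264291306
```

View pics/wrist14.png

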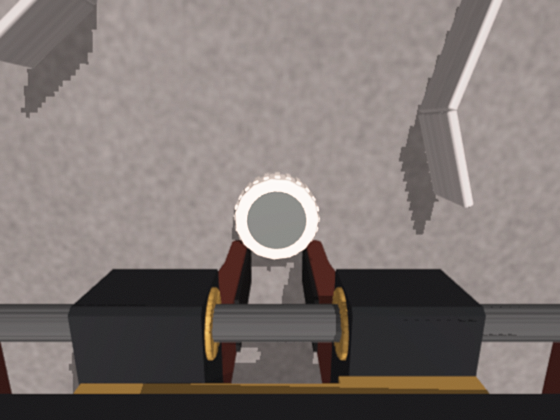

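Cap A is centred at (276,217) and 62 mm before the mouth line, with both wings clear. About 95 mm remain.

```bash
python3 -m crank '[[[0,1.2,0],[0,0,0],2.5],[[0,1.2,0],[0,0,0],2.5],[[0,1.2,0],[0,0,0],2.5],[[0,1.2,0],[0,0,0],2.5],[[0,1.2,0],[0,0,0],2.5]]'
python3 -m crank '[[[0,1,0],[0,0,0],2.5],[[0,1,0],[0,0,0],2.5],[[0,0.6,0],[0,0,0],2.5],[[0,0.3,0],[0,0,0],2.5]]'
python3 - <<'E'
from h import *
d=get_image("wrist"); cv2.imwrite("pics/wrist15.png",d["pixels"][:,:,::-1])
for ((u,v),r),a in blobs(d,200,500,20000): 
    w=ray(d,u,v,18);print(u,v,r,w.round(1),toP(w).round(1))
E
```

```text
t: 25.62
ee_pos: [560.0, 150.4, 7.7]
orientation: [-0.016, 1.571, 0.016]
ft_force: [0.6, 0.8, 0.4]
width: 25.0
t: 26.12
ee_pos: [559.5, 179.0, 7.7]
orientation: [-0.016, 1.571, 0.016]
ft_force: [0.6, -1.0, 0.6]
width: 24.7
51.0 246.5 41.70441436767578 [455.2 186.9  18. ] [-21.6  94.5]
276.376953125 216.7120361328125 42.7411994934082 [558.1 203.1  18. ] [22.5  0.1]
359.66400146484375 115.50643157958984 48.114803314208984 [591.9 247.5  18. ] [ 74.5 -20.1]
497.5 170.5 115.20643615722656 [653.4 225.8  18. ] [ 70.7 -85.2]
232.6915283203125 59.32648849487305 49.860107421875 [539.2 268.3  18. ] [79.8 36.3]
461.0 28.5 94.40481567382812 [629.2 281.4  18. ] [117.3 -46.5]
105.0 108.5 110.513671875 [486.  248.2  18. ] [45.8 81.9]
```

View pics/wrist15.png

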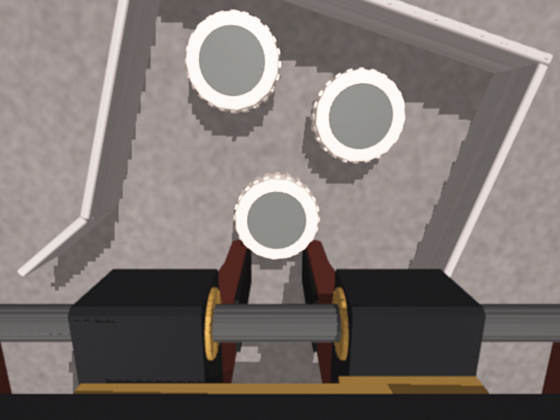

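All three caps are in the pen. A at (276,217) is only 22 mm past the line, so I push it 18 mm further. It still clears the other two, at (233,60) and (360,115). Then I withdraw and rise.

```bash
python3 -m crank '[[[0,0.7,0],[0,0,0],2.5],[[0,0.7,0],[0,0,0],2.5],[[0,0.4,0],[0,0,0],2.5],[[0,-1.5,0],[0,0,0],2.5],[[0,-2.5,0],[0,0,0],2.5]]'
python3 -m crank '[[[-3,-2,0],[0,0,0],2.5],[[-5,-3,0],[0,0,0],2.5],[[-3,-5,0],[0,0,0],2.5],[[-3,-5.5,0],[0,0,0],2.5],[[0,-5.5,0],[0,0,0],2.5]]'
python3 -m crank '[[[-3,-5.5,0],[0,0,0],2.5],[[-2,-5.5,0],[0,0,0],2.5],[[0,0,0],[0,0,0],2.5],[[0,0,0],[0,0,0],2.5]]'
python3 - <<'E'
from h import *
d=get_image("scene"); cv2.imwrite("pics/scene16.png",d["pixels"][:,:,::-1])
p=d["pixels"].astype(int); print(toP((0,0)))
print("jar",ray(d,310.5,208,45))
for nme in ("scene","top"):
    d=get_image(nme); cv2.imwrite(f"pics/{nme}16.png",d["pixels"][:,:,::-1])
    for ((u,v),r),a in blobs(d,120 if nme=="scene" else 150,60,1500):
        if nme=="scene" or v>100: w=ray(d,u,v,18); print(nme,round(u,1),round(v,1),round(r,1),w.round(1),toP(w).round(1),"z45",ray(d,u,v,45).round(1),"z160",ray(d,u,v,160).round(1))
print(get_obs()["ee_pos"],get_obs()["t"],get_obs()["ft_force"])
E
```

```text
t: 26.8
ee_pos: [559.8, 156.0, 7.7]
orientation: [-0.017, 1.571, 0.017]
ft_force: [0.6, 1.1, 0.1]
width: 25.0
t: 27.42
ee_pos: [565.3, -56.0, 150.3]
orientation: [-0.016, 1.566, 0.015]
ft_force: [0.3, 0.2, -0.0]
width: 24.9
t: 27.92
ee_pos: [565.3, -163.2, 197.0]
orientation: [-0.014, 1.572, 0.015]
ft_force: [-0.2, 1.6, -0.3]
width: 24.9
[-327.28459198  480.13648669]
jar [481.26819733 -46.13378336  45.        ]
scene 11.0 415.0 11.7 [1056.5 -221.5   18. ] [-247.6 -596.3] z45 [1054.  -207.4   45. ] z160 [1043.5 -147.3  160. ]
scene 401.0 386.0 7.6 [667.4 253.4  18. ] [101.1 -91. ] z45 [676.8 253.   45. ] z160 [716.9 251.4 160. ]
scene 382.5 365.0 16.1 [654.9 212.5  18. ] [ 58.3 -90.3] z45 [664.7 213.3  45. ] z160 [706.4 217.  160. ]
scene 419.0 347.0 12.2 [593.3 247.5  18. ] [ 74.8 -21.4] z45 [604.9 247.2  45. ] z160 [654.7 246.4 160. ]
scene 444.1 328.5 11.8 [539.7 267.6  18. ] [79.3 35.7] z45 [553.  266.7  45. ] z160 [609.7 263.3 160. ]
scene 413.9 322.4 11.8 [559.6 220.3  18. ] [39.4  3.4] z45 [572.3 220.9  45. ] z160 [626.4 223.6 160. ]
scene 410.5 326.0 67.5 [568.7 218.6  18. ] [40.3 -5.7] z45 [581.1 219.3  45. ] z160 [634.  222.2 160. ]
scene 310.5 212.6 11.7 [474.6 -49.2  18. ] [-243.1   10.4] z45 [489.9 -40.4  45. ] z160 [555.1  -2.7 160. ]
scene 317.6 166.0 16.6 [ 370.4 -100.9   18. ] [-321.6   96.3] z45 [388.9 -90.5  45. ] z160 [467.6 -46.  160. ]
scene 160.0 113.5 14.2 [ 448.8 -467.4   18. ] [-652.1  -80.5] z45 [ 464.9 -445.7   45. ] z160 [ 533.4 -353.7  160. ]
top 110.1 166.6 8.2 [591.7 248.3  18. ] [ 75.2 -19.7] z45 [584.  237.1  45. ] z160 [550.9 189.  160. ]
[ 565.69095151 -161.76218478  196.66922844] 28.075 [ 0.4536238  -0.51620829 -0.85980525]
```

View pics/scene16.png

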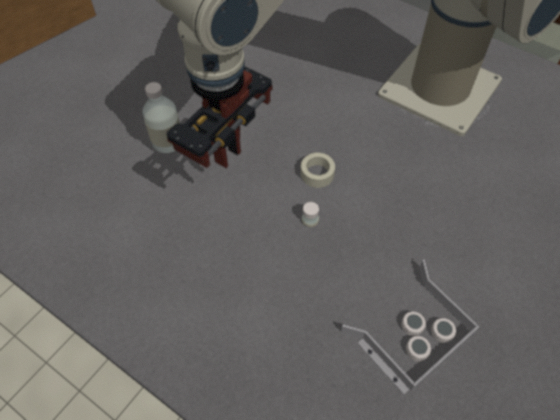

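View pics/top16.png

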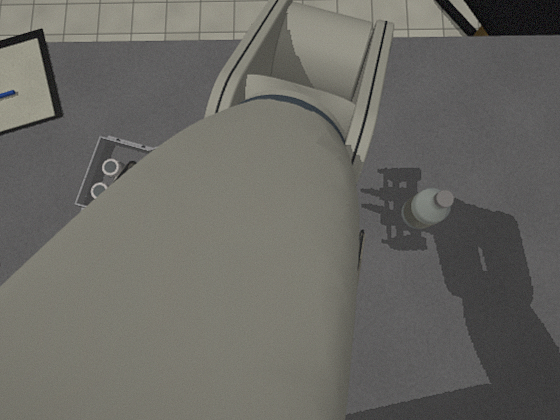

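The scene view shows three flat caps inside the pen at (414,322), (444,328) and (419,347), at pen x of about 39, 79 and 75 mm. The jar (311,213), tape (318,169) and bottle (162,130) are at their original pixels. The hand is at z 197 mm, clear of everything.

```bash
python3 -c "
from workcell import *
print(close_job())"
```

```text
the job is handed in; nothing more can be done
None
```

All three caps are in the pen and the job is handed in, at about 28 s of the 72 s allowed. I pushed each cap along the bench with the fingertips set 25 mm apart, and took the third cap around the jar in two legs. The hand-in gives no verdict.

**Caps:** in the last scene picture the caps lie flat at pen (x, y) of about (39, 3), (75, -21) and (79, 36) mm. That puts them well past the 17 mm line and clear of the walls.

**Bystanders:** the jar, tape roll and bottle sit at the same scene pixels as at the start. The hand ended at z ≈ 197 mm, touching nothing.

**Forces:** wrist force readings stayed within a few newtons. The finger force on the caps was not measured directly.

**Limits of the last checks:** the arm blocked most of the final top view, which confirmed only one cap, at (75, -20) mm and in agreement with the scene view. The jar, tape and bottle were therefore checked only in the scene view.

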